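Tip a weld coupon on a tilting specimen tray and level it again

TASK

Put the rectangular metal weld coupon flat in the tray of the tilting stage, lengthwise, midway between its two end stops, and let go of it. Then tip the tray 30 degrees towards the robot, keep it there for two seconds, and bring it back level with the coupon still in place. Set the coupon down, don't drop it, don't tip the tray far past 30 degrees, and leave the round puck, the bottle and the box where they stand.

Things in the scene. Friction and masses are not known exactly. Their poses are not given: they have to be found in the camera images.
- coupon: Loose rectangular aluminium block with a duller weld seam across its middle (weld beads stand 3 mm proud of the top): 50 mm (x) by 90 mm (y, its length) by 40 mm tall, about 0.45 kg. Origin: centre of its underside; z up. It starts flat on the bench, to the right of the stage.
- stand: Fixed white stand of the tilting stage: base plate 110 (x) by 200 (y) by 14 mm with two posts 92 mm tall at y = -74 and +74 mm (10 mm thick) that carry the tray between them. Origin: centre of its underside; z up; its -x side faces the robot. The hinge axis runs along its y, 75 mm above its origin.
- tray_floor (a point): Centre of the grey tray's inner floor, on the hinge axis; turns with the tray: z is the floor's normal, y runs along the hinge and the tray's length. Inner floor 68 mm (x) by 114 mm (y). Long sides: lips 8 mm thick, 10 mm above the floor. Short sides: steel end stops 8 mm thick, 22 mm above the floor, inner faces at y = -57 and +57 mm.
- lever_grip (a point): Centre of the grey flat paddle on the tray's lever, fixed to the tray 105 mm along +y and 100 mm along +z from tray_floor, outside the +y post: 12 mm thick (x), 44 mm wide (y), 50 mm tall (z). Upright when the tray is level, it leans to the robot as the tray tips that way. On the white disc beside it, thick marks show level and 30 degrees, thin ones every 10.
- tray (a joint): Tilt of the tray in rad: 0 = level, positive = tipped towards the robot (its -x lip goes down); range -0.35 to 0.95. The stiff hinge stays where it is left; it takes about 4 N at the paddle. At the start it may be a few degrees off level.
- puck: Bystander: loose grey round mounted specimen, 60 mm across, 35 mm tall. Origin: centre of its underside.
- bottle: Bystander: loose amber bottle with a black cap, 60 mm across, 130 mm tall. Origin: centre of its underside.
- box: Bystander: loose open wooden sample box with four compartments, 160 (x) by 120 (y) by 50 mm. Origin: centre of its underside.
There are look-alikes about, which are no part of the job. What is meant by the coupon is not pink, and is the larger of those in its own colour.

How it is judged:
On the way, in this order (a step that is already met when the one before it is completed fails the run):
1. the coupon lies flat and lengthwise in the tray, within 8 mm of midway between the end stops, let go, with the tray not tipped by more than 10 degrees (x of coupon in the frame of tray_floor between -0.015 and 0.015 m and y of coupon in the frame of tray_floor between -0.008 and 0.008 m and z of coupon in the frame of tray_floor between -0.006 and 0.006 m and angle between the y axis of coupon and the y axis of tray_floor, either way round below 0.2 rad and angle between the z axis of coupon and the z axis of tray_floor, either way round below 0.12 rad and value of joint tray between -0.175 and 0.175 rad and contact force between the fingers and coupon below 0.05 N), for 0.3 s.
2. the tray is held 25 to 35 degrees towards the robot for 1.5 s with the coupon in it (value of joint tray between 0.436 and 0.611 rad and x of coupon in the frame of tray_floor between -0.015 and 0.015 m and y of coupon in the frame of tray_floor between -0.008 and 0.008 m and z of coupon in the frame of tray_floor between -0.006 and 0.006 m and angle between the y axis of coupon and the y axis of tray_floor, either way round below 0.2 rad and angle between the z axis of coupon and the z axis of tray_floor, either way round below 0.12 rad), for 1.5 s.
At the end, for the whole second after the job is handed in: The tray is level within 4 degrees and still; the coupon lies at rest flat in it, lengthwise (within 11 degrees), within 8 mm of midway between the end stops and within 15 mm of the tray's middle across it (x of coupon in the frame of tray_floor between -0.015 and 0.015 m and y of coupon in the frame of tray_floor between -0.008 and 0.008 m and z of coupon in the frame of tray_floor between -0.006 and 0.006 m and angle between the y axis of coupon and the y axis of tray_floor, either way round below 0.2 rad and angle between the z axis of coupon and the z axis of tray_floor, either way round below 0.12 rad and value of joint tray between -0.07 and 0.07 rad and velocity of joint tray between -0.05 and 0.05 rad/s and linear speed of coupon below 0.02 m/s); the robot touches nothing.
It fails at once if the puck is pushed more than 25 mm away or tipped over (distance of puck from where it was at the start of the episode above 0.025 m or angle between puck's own z axis and vertical above 0.3 rad).
It fails at once if the bottle is pushed more than 25 mm away or tipped over (distance of bottle from where it was at the start of the episode above 0.025 m or angle between bottle's own z axis and vertical above 0.3 rad).
It fails at once if the box is pushed more than 25 mm away or tipped over (distance of box from where it was at the start of the episode above 0.025 m or angle between box's own z axis and vertical above 0.3 rad).
It fails at once if the coupon is dropped (falls free from more than about 15 mm) (linear speed of coupon above 0.55 m/s and contact force between the fingers and coupon below 0.05 N).
It fails at once if the tray is tipped more than 42 degrees (value of joint tray above 0.733 rad).
It also fails if it takes over 59 s, if anything falls off the work surface, if the arm or the gripper's body presses on something with over 40 N, if the wrist force passes 120 N, or if a joint passes its speed limit or range.

ROBOT

A 6-joint arm with a two-finger parallel gripper is mounted at the origin on the work surface. World frame = base frame: x ahead of the robot, y to its left, z up, the work surface at z = 0. Lengths are in m, angles in rad, forces in N, time in s.
With the tool pointing down it reaches from about 0.35 to 0.875 m from the base axis. Payload 4.2 kg.
Tool frame: the origin (TCP) lies midway between the tips of the shut fingers; the grasp point (between the pads) lies r.tcp_to_grasp behind it (r.tcp_to_grasp is the distance from the TCP to the grasp point, in m); z points along the fingers, y is the line along which they close (so a half turn about z gives the same grasp; the last joint's range is limited). The gripper opens to 85 mm and grips with 20 to 120 N. Pads are 22 mm wide; open, the fingers measure 114 mm over their backs; the gripper's body (76 mm by 85 mm) begins 54 mm behind the grasp point. The pads swing forward as they close: fully open they stand 13 mm farther back than shut.
Start: joints at [1.419, 0.385, 0.008, 0, -1.194, -0.259], TCP at [0.25, 0.573, 0.231] pointing down, gripper open.
Joint ranges: [-3.14, 3.14], [-1.21, 2.06], [-1.07, 1.41], [-3.16, 2.05], [-2.99, -0.16], [-3.1, 3.1]. Speed limits (rad/s): [2.79, 2.79, 3.14, 3.14, 3.14, 3.14].

INTERFACE

Orientations are given as a 3x3 rotation matrix whose columns are the frame's x, y, z axes.
In Python, from bench import status, eyes, r gives the robot as it stands. The module is installed in compiled form; this text tells all that it offers.
- The arm moves only by the tool drive_tool, never from a script. Its argument "targets" is a list of rows, each a list of 7 numbers: the shift along the tool's x, y, z in mm, then the turn, a rotation vector about the tool's x, y, z in rad, then the finger opening in mm, from 0 to 85.4. In form: [[tx, ty, tz, ax, ay, az, fingers], ...]. A call has 1 to 12 rows; each row is the pose to reach, as a shift and turn from the pose commanded when the call began, along the tool's axes at that moment; what a row does not reach only later rows make up. A row lasts 1/8 s, in which the tool goes at most 62.5 mm and 10.7 degrees, less where a joint would pass 70% of its speed; a pose out of reach is approached as far as the arm can. A call with a gripper value outside its range is refused whole. The fingers move at their own pace and stop on an object; "squeeze" is the grip in N (left out, the last holds). Time passes only in rows, so rows that repeat a pose let the fingers close. It gives the time, the measured TCP pose, the force, the opening and the grip force at its end, in the units of the state.
- status.read_state(): the state, without advancing time (a new reading comes with each control period).
- eyes.get_image(name): name is "scene" or "top" or "wrist"; returns a dict with "image" (420x560x3 uint8, red, green, blue), "K" (3x3 intrinsics, pixels), "rvec" (rotation vector, rad) and "tvec" (3), from world to camera coordinates, as OpenCV has them; the wrist camera has in their place "T_tool_cam" (4x4, takes a point from camera to tool coordinates, whose origin is the TCP and whose axes are the flange's). Camera axes: x right, y down, z forward; pixel columns grow to the right and rows downward; lengths in m; the calibration is good to about 2 mm. A picture is of the moment at which its call begins: read the wrist's pose just before it. There is no depth.
- r.close_job(): hands the job in; it is judged then, once.
The state is a dict: "clock": time; "joint_positions": joint angles; "joint_vel": joint speeds; "effort": joint torques, N m; "tool_pos": TCP position; "ee_rot": TCP orientation; "force": force on the tool from outside, world axes, zero at the start; "moment": the same for the moment, N m; "finger_gap": opening from 0.0 (shut) to 1.0 (fully open); "grasp_force": force on a finger pad.
Only numpy, scipy, OpenCV 4.12 (cv2) and the standard library are available. Lean on these libraries where they do the work, as an engineer would, in place of code of your own. Each camera call takes 0.05 s, during which the arm holds its last target. There are 200 camera calls.

## Working session

There is one attempt and no reset: what is moved stays moved. The work goes in short steps, Python scripts to look and compute and a tool call to move; the robot and the scene stay as the last step left them, time stands still between calls to the robot, and variables do not carry over. Pictures are saved under pics/ and viewed, at most 10 in all, crops included, and the job is handed in when it is done.

Besides the shell and the picture viewer there is one more tool, called after "Request:" as name([rows], argument=value, ...), one row to a line, values as JSON. drive_tool: Moves the arm, as the interface text tells. Its arguments: {"type":"object","properties":{"targets":{"type":"array"},"squeeze":{"type":"number"}},"required":["targets"]}

```bash
mkdir -p pics
cat > h.py <<'E'
import numpy as np, cv2
from bench import status, eyes, r
def cam(name):
    s=status.read_state(); d=eyes.get_image(name)
    K=np.array(d["K"])
    if name=="wrist":
        T=np.eye(4);T[:3,:3]=np.array(s["ee_rot"]);T[:3,3]=s["tool_pos"]
        W=T@np.array(d["T_tool_cam"]); R=W[:3,:3].T; t=-R@W[:3,3]
    else:
        R=cv2.Rodrigues(np.array(d["rvec"],float))[0]; t=np.array(d["tvec"],float).ravel()
    return d["image"],K,R,t
def save(n,f,im): cv2.imwrite(f"pics/{f}.png",cv2.cvtColor(im,cv2.COLOR_RGB2BGR)); 
def ray(K,R,t,px,z):
    c=-R.T@t; d=R.T@np.linalg.inv(K)@np.array([px[0],px[1],1.]); return c+d*(z-c[2])/d[2]
def proj(K,R,t,P):
    P=np.atleast_2d(P)@R.T+t; q=P@K.T; return q[:,:2]/q[:,2:]
E
python3 - <<'E'
from h import *
a=[]
for n in("scene","top"):
    im,K,R,t=cam(n); save(n,n+"0",im); np.savez(n+"0.npz",im=im,K=K,R=R,t=t); print(n,-R.T@t,K[0,0])
s=status.read_state();print(s["clock"],s["tool_pos"],np.round(s["ee_rot"],3),r.tcp_to_grasp)
E
```

```text
scene [ 1.09667396 -0.23184548  0.86252792] 410.0030862915259
top [ 0.4235445  -0.02480083  1.0516604 ] 444.68991705322526
0.1 [0.24933042 0.57254333 0.23032809] [[ 0.917 -0.399 -0.001]
 [-0.399 -0.917 -0.002]
 [ 0.     0.002 -1.   ]] 0.0187
```

View pics/top0.png

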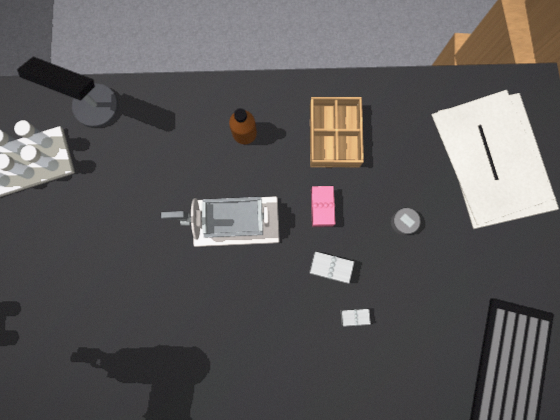

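View pics/scene0.png

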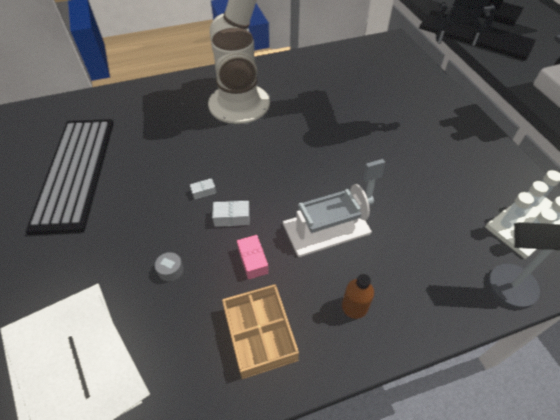

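Candidates for the coupon in the top view are the pink block (323,206), the larger silver block (332,267) and the smaller silver block (356,318). By the description it's the larger silver one, at (332,267). A close crop will check that and let me measure the stage.

Run:
```python
from h import *
im=np.load("top0.npz")["im"]
c=im[185:335,160:360]; save(0,"crop0",cv2.resize(c,None,fx=4,fy=4,interpolation=cv2.INTER_CUBIC))
```

```text
(no output)
```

View pics/crop0.png

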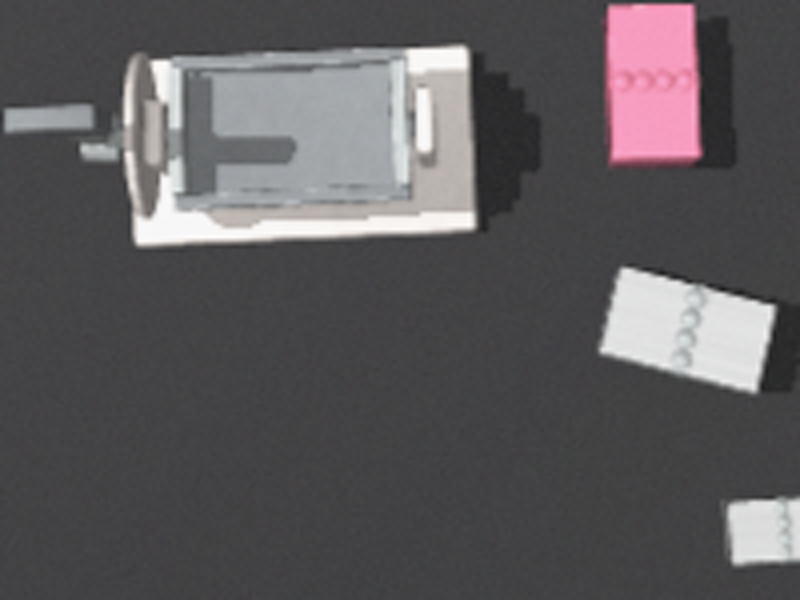

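The crop shows the larger silver block with its seam: corners (622,267), (776,304), (757,391), (600,353). The stand's base corners are (469,45), (476,230), (136,245), and the paddle top is at about (48,118).

Run:
```python
from h import *
d=np.load("top0.npz");K,R,t=d["K"],d["R"],d["t"]
f=lambda u,v,z: ray(K,R,t,(160+(u+.5)/4-.5,185+(v+.5)/4-.5),z)[:2]
c=np.array([f(*p,.04) for p in((622,267),(776,304),(757,391),(600,353))]);
print("coupon",c.mean(0)); l=(c[1]-c[0]+c[2]-c[3])/2; w=(c[3]-c[0]+c[2]-c[1])/2
print(np.linalg.norm(l),np.linalg.norm(w),"dir -y",np.arctan2(l[0],-l[1]))  # yaw: y axis=-l
p=[f(*q,.014) for q in((469,45),(476,230),(136,245))]
print("stand",(p[0]+p[2])/2, np.linalg.norm(p[0]-p[1]),np.linalg.norm(p[1]-p[2]))
l=p[2]-p[1]; print("yaw",np.arctan2(-l[0],l[1]))
q=[f(*q,.085) for q in((180,62),(405,52),(408,197),(180,207))]; print("tray top",np.mean(q,0),np.round(q,3))
print("paddle", f(48,118,.2),[f(*q,.2) for q in((3,108),(94,105))])
for n,uv,z in(("puck",(407,221),.03),("bottle",(241,117),.13)): print(n,ray(K,R,t,uv,z))
```

```text
coupon [ 0.45065722 -0.14506828]
0.08955399682642488 0.04985004896879537 dir -y -0.2605262318432494
stand [0.5643748  0.07302833] 0.10990733628796094 0.19838249353070364
yaw 0.01904424403551288
tray top [0.56323603 0.07216977] [[0.602 0.134]
 [0.605 0.01 ]
 [0.524 0.01 ]
 [0.522 0.134]]
paddle [0.55499776 0.1794073 ] [array([0.56045457, 0.20131869]), array([0.56080869, 0.15718342])]
puck [ 0.55136636 -0.32487065  0.03      ]
bottle [0.77581631 0.04836923 0.13      ]
```

```bash
cat >> h.py <<'E'
def go(p,yaw):
    """shift (mm) and turn (rad) to tool pointing down at p, tool y along yaw (mod pi)"""
    from scipy.spatial.transform import Rotation as Ro
    s=status.read_state(); R0=np.array(s["ee_rot"])
    out=[]
    for k in(0,np.pi):
        y=np.array([np.cos(yaw+k),np.sin(yaw+k),0]); z=np.array([0,0,-1.]); T=np.c_[np.cross(y,z),y,z]
        out.append(Ro.from_matrix(R0.T@T).as_rotvec())
    print("shift",np.round(1e3*R0.T@(np.array(p)-s["tool_pos"]),1),"turn",*[np.round(o,3) for o in out],"q",np.round(s["joint_positions"],2),s["clock"])
E
python3 -c "
from h import *
go([.451,-.145,.17],-.26)"
```

```text
shift [471.5 577.1  61.5] turn [ 0.002  0.002 -1.722] [ 2.00e-03 -1.00e-03  1.42e+00] q [ 1.42  0.39  0.01 -0.   -1.19 -0.26] 0.1
```

Request:
drive_tool([
  [471, 577, 0, 0, 0, 1.42, 85],
  [471, 577, 0, 0, 0, 1.42, 85],
  [471, 577, 0, 0, 0, 1.42, 85],
  [471, 577, 0, 0, 0, 1.42, 85],
  [471, 577, 0, 0, 0, 1.42, 85],
  [471, 577, 0, 0, 0, 1.42, 85],
  [471, 577, 0, 0, 0, 1.42, 85],
  [471, 577, 0, 0, 0, 1.42, 85],
  [471, 577, 30, 0, 0, 1.42, 85],
  [471, 577, 60, 0, 0, 1.42, 85],
  [471, 577, 60, 0, 0, 1.42, 85],
  [471, 577, 60, 0, 0, 1.42, 85],
], squeeze=40)

```text
clock: 1.6
tool_pos: [0.4504, -0.1437, 0.1715]
ee_rot: [[-0.257, -0.966, 0.0], [-0.966, 0.257, 0.0], [-0.0, -0.0, -1.0]]
force: [1.3, 0.8, 0.6]
finger_gap: 0.991
grasp_force: 0.0
```

Run:
```python
from h import *
im,K,R,t=cam("wrist")
a=.26; X=np.array([np.cos(a),-np.sin(a)]);Y=np.array([np.sin(a),np.cos(a)]);c=np.array([.451,-.145])
for sx,sy in((1,1),(1,-1),(-1,-1),(-1,1)):
    p=proj(K,R,t,np.r_[c+sx*.025*X+sy*.045*Y,.04])[0]; print(p); cv2.circle(im,tuple(int(round(v)) for v in p),3,(255,0,0),1)
np.savez("w1.npz",K=K,R=R,t=t); save(0,"w1",im); go([.451,-.145,.17],-.26)
```

```text
[254.53065651 250.16270206]
[251.4463186  142.69979101]
[316.3471629 142.6770914]
[313.49318487 250.15441011]
shift [-3.6  0.3 -1.2] turn [-0.004 -0.006  3.135] [ 0.004 -0.002 -0.006] q [ 0.03  0.19 -0.44  0.   -0.94 -0.29] 1.65
```

View pics/w1.png

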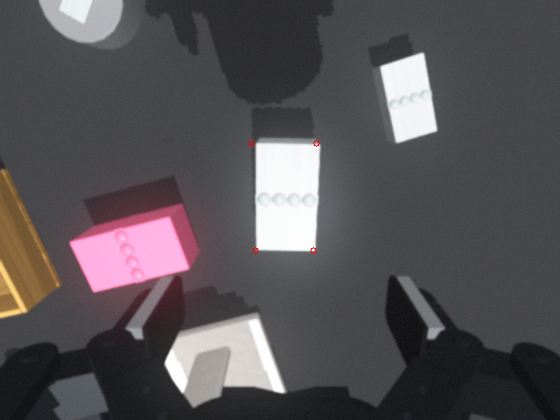

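The wrist view shows the coupon at (256–320, 143–251). That is within about 2 mm of the estimate and squarely aligned. Descending and gripping.

Request:
drive_tool([
  [-2, 0, 50, 0, 0, 0, 85],
  [-3, 0, 100, 0, 0, 0, 85],
  [-3, 0, 130, 0, 0, 0, 85],
  [-3, 0, 150, 0, 0, 0, 85],
  [-3, 0, 163, 0, 0, 0, 85],
  [-3, 0, 163, 0, 0, 0, 60],
  [-3, 0, 163, 0, 0, 0, 45],
  [-3, 0, 163, 0, 0, 0, 40],
  [-3, 0, 163, 0, 0, 0, 40],
  [-3, 0, 163, 0, 0, 0, 40],
  [-3, 0, 163, 0, 0, 0, 40],
], squeeze=50)

```text
clock: 3.02
tool_pos: [0.4517, -0.1387, 0.01]
ee_rot: [[-0.257, -0.966, 0.002], [-0.966, 0.257, -0.0], [-0.0, -0.002, -1.0]]
force: [-1.1, 2.5, 5.3]
finger_gap: 0.578
grasp_force: 54.9
```

Run:
```python
from h import *
for i in range(3):
    im,K,R,t=cam("wrist"); s=status.read_state(); print(s["clock"],np.round(s["tool_pos"],4),s["finger_gap"],np.round(s["force"],1),np.round(s["joint_vel"],3))
```

```text
3.075 [ 0.4517 -0.1386  0.01  ] 0.5752935643198522 [-0.4  1.2  6.4] [-0.     0.001  0.001  0.001 -0.002 -0.001]
3.125 [ 0.4517 -0.1386  0.01  ] 0.5786780505463424 [-1.   0.7  5.7] [-0.    -0.     0.    -0.     0.     0.002]
3.175 [ 0.4517 -0.1387  0.01  ] 0.5737915737950258 [-0.2  1.6  6. ] [ 0.     0.001  0.     0.    -0.002 -0.   ]
```

```bash
python3 -c "
from h import *
go([.4517,-.1387,.15],.025+0)
go([.5635,.0788,.15],.025)"
```

```text
shift [  -0.    -0.3 -140. ] turn [0.000e+00 2.000e-03 2.857e+00] [-0.002  0.    -0.285] q [ 0.05  0.43 -0.62  0.   -0.52 -0.31] 3.175
shift [-238.9  -52.4 -139.8] turn [0.000e+00 2.000e-03 2.857e+00] [-0.002  0.    -0.285] q [ 0.05  0.43 -0.62  0.   -0.52 -0.31] 3.175
```

Request:
drive_tool([
  [0, 0, -20, 0, 0, 0, 40],
  [0, 0, -60, 0, 0, 0, 40],
  [0, 0, -100, 0, 0, 0, 40],
  [-20, -5, -140, 0, 0, -0.03, 40],
  [-70, -15, -140, 0, 0, -0.09, 40],
  [-120, -26, -140, 0, 0, -0.15, 40],
  [-170, -37, -140, 0, 0, -0.21, 40],
  [-215, -47, -140, 0, 0, -0.26, 40],
  [-239, -52, -140, 0, 0, -0.285, 40],
  [-239, -52, -140, 0, 0, -0.285, 40],
  [-239, -52, -140, 0, 0, -0.285, 40],
  [-239, -52, -140, 0, 0, -0.285, 40],
])

```text
clock: 4.68
tool_pos: [0.5619, 0.0777, 0.1488]
ee_rot: [[0.023, -1.0, -0.001], [-1.0, -0.023, -0.0], [0.0, 0.001, -1.0]]
force: [0.9, -0.2, -4.3]
finger_gap: 0.578
grasp_force: 53.9
```

Run:
```python
from h import *
o=[]
for n in("top","wrist"):
    im,K,R,t=cam(n); np.savez(n+"2.npz",im=im,K=K,R=R,t=t); o.append(im)
a=cv2.resize(o[0][160:280,160:320],(560,420),interpolation=cv2.INTER_CUBIC)
m=cv2.resize(np.hstack([o[1],a]),(800,300))
save(0,"w2",np.vstack([m,np.zeros((300,800,3),np.uint8)]))
x=np.load("top2.npz")
save(0,"w2",np.vstack([cv2.resize(o[1],(800,600))]))
s=status.read_state();print(s["tool_pos"],s["finger_gap"],s["force"],s["clock"])
```

```text
[0.56231533 0.0779763  0.149125  ] 0.5751245535941677 [ 0.30242369 -0.21930112 -5.28714645] 4.775
```

View pics/w2.png

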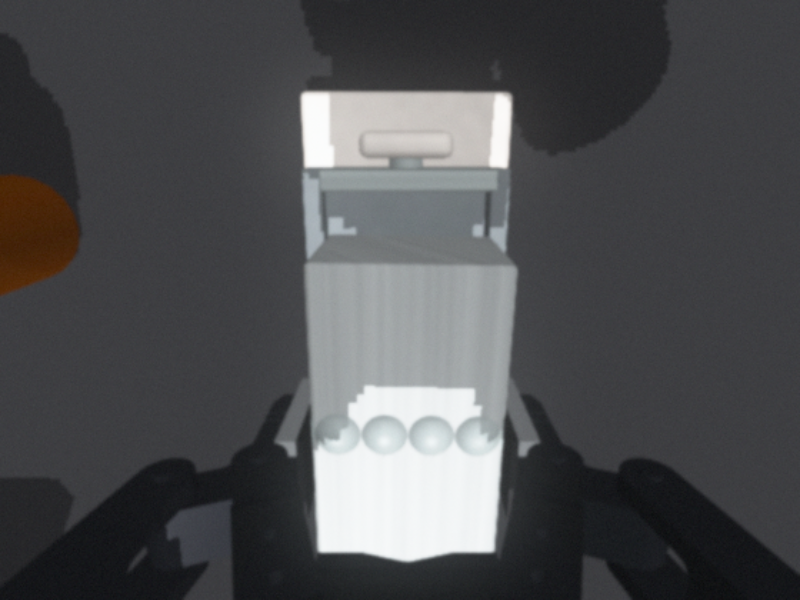

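The wrist view (800 px scale) shows the coupon's −y top edge from (308,264) to (516,264), the seam at row 435, the end stop's inner top edge at row 188 across columns 320–497, and the base's far edge at row 92 from 303 to 512.

Run:
```python
from h import *
d=np.load("wrist2.npz");K,R,t=d["K"],d["R"],d["t"]
k=.7
f=lambda u,v,z: np.round(ray(K,R,t,((u+.5)*k-.5,(v+.5)*k-.5),z)[:2],4)
zt=.149+.03
print("coupon end",f(308,264,zt),f(516,264,zt),"seam",f(408,435,zt+.0015))
print("stop inner",f(320,188,.097),f(497,188,.097),"outer",f(306,168,.097),f(508,168,.097))
print("base",f(303,92,.014),f(512,92,.014))
```

```text
coupon end [0.5864 0.0274] [0.5386 0.0263] seam [0.5623 0.0709]
stop inner [0.5968 0.0173] [0.5297 0.0158] outer [0.6018 0.0101] [0.5261 0.0084]
base [ 0.6179 -0.0234] [ 0.5109 -0.0259]
```

Request:
drive_tool([
  [-2, 0, 30, 0, 0, 0, 40],
  [-2, 0, 50, 0, 0, 0, 40],
  [-2, 0, 57, 0, 0, 0, 40],
  [-2, 0, 60, 0, 0, 0, 40],
  [-2, 0, 62, 0, 0, 0, 40],
  [-2, 0, 62, 0, 0, 0, 40],
])

```text
clock: 5.52
tool_pos: [0.563, 0.081, 0.0877]
ee_rot: [[0.025, -1.0, 0.001], [-1.0, -0.025, 0.0], [-0.0, -0.001, -1.0]]
force: [0.2, 0.8, -5.9]
finger_gap: 0.576
grasp_force: 53.7
```

Request:
drive_tool([
  [0, 0, 1, 0, 0, 0, 40],
  [0, 0, 1.5, 0, 0, 0, 40],
  [0, 0, 2, 0, 0, 0, 40],
  [0, 0, 2, 0, 0, 0, 40],
])

```text
clock: 6.02
tool_pos: [0.563, 0.081, 0.0863]
ee_rot: [[0.025, -1.0, 0.001], [-1.0, -0.025, 0.0], [-0.0, -0.001, -1.0]]
force: [-4.2, 0.9, 5.4]
finger_gap: 0.578
grasp_force: 55.2
```

Contact felt. Releasing to 66 mm, then rising.

Request:
drive_tool([
  [0, 0, 0, 0, 0, 0, 56],
  [0, 0, 0, 0, 0, 0, 66],
  [0, 0, 0, 0, 0, 0, 66],
  [0, 0, 0, 0, 0, 0, 66],
  [0, 0, -20, 0, 0, 0, 66],
  [0, 0, -60, 0, 0, 0, 66],
  [0, 0, -110, 0, 0, 0, 66],
  [0, 0, -160, 0, 0, 0, 66],
  [0, 0, -160, 0, 0, 0, 66],
  [0, 0, -160, 0, 0, 0, 66],
  [0, 0, -160, 0, 0, 0, 66],
])

```text
clock: 7.4
tool_pos: [0.5619, 0.0806, 0.2434]
ee_rot: [[0.025, -1.0, -0.003], [-1.0, -0.025, -0.001], [0.001, 0.003, -1.0]]
force: [-0.6, 0.5, -0.0]
finger_gap: 0.769
grasp_force: 0.0
```

Run:
```python
from h import *
im,K,R,t=cam("wrist"); np.savez("wrist3.npz",im=im,K=K,R=R,t=t)
im2,K,R,t=cam("scene"); np.savez("scene3.npz",im=im2,K=K,R=R,t=t)
a=cv2.resize(im,(400,300)); a=im[60:360,130:430]; b=cv2.resize(im2[140:270,270:400],(500,500),interpolation=cv2.INTER_CUBIC)
o=np.zeros((500,800,3),np.uint8); o[:300,:300]=a; o[:,300:]=b; save(0,"w3",o)
s=status.read_state();print(s["tool_pos"],s["finger_gap"],s["force"],s["clock"])
```

```text
[0.5622039  0.08067912 0.24361864] 0.773407694533525 [-0.44969812 -0.29206571  0.07183533] 7.5
```

View pics/w3.png

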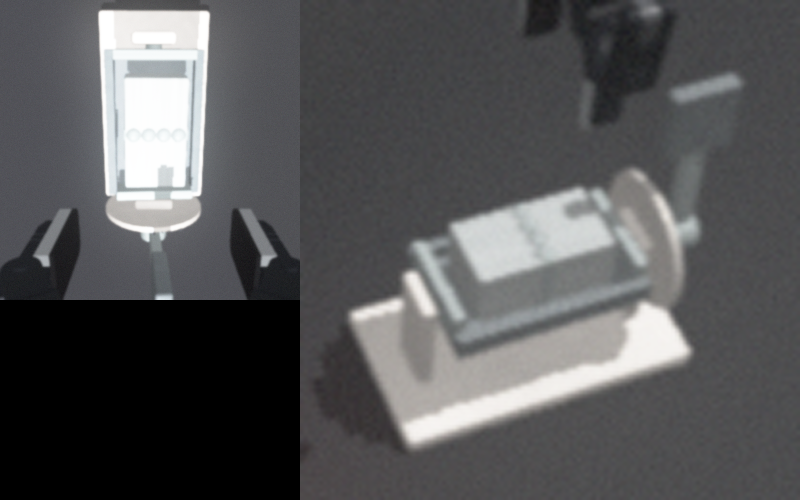

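In the wrist crop (offset 130,60) the coupon's −y top edge is at row 78 (columns 124–187), the seam is at row 135, and the −y stop's top spans rows 49–60. The scene crop shows the coupon flat in the tray with the paddle at its upper right.

Run:
```python
from h import *
d=np.load("wrist3.npz");K,R,t=d["K"],d["R"],d["t"]
f=lambda u,v,z: np.round(ray(K,R,t,(u+130,v+60),z)[:2],4)
print("end",f(124,78,.116),f(187,78,.116),"near end",f(155,187,.116),"seam",f(156,135,.1175))
print("stop inner",f(111,60,.097),f(194,60,.097),"outer",f(155,49,.097))
print("paddle top", f(163,297,.2))
d=np.load("scene3.npz");K,R,t=d["K"],d["R"],d["t"]
# paddle top corners in scene at several tilts
c=np.array([.5625,.0738,.0755]);y=.02
M=np.array([[np.cos(y),-np.sin(y),0],[np.sin(y),np.cos(y),0],[0,0,1]])
for a in np.radians([-4,-2,0,2,4,6]):
    Ry=np.array([[np.cos(a),0,-np.sin(a)],[0,1,0],[np.sin(a),0,np.cos(a)]])
    P=[c+M@Ry@np.array(q) for q in((.006,.083,.125),(.006,.127,.125))]
    print(np.degrees(a),((proj(K,R,t,P)-[270,140])*500/130+[300,0]).round(1).tolist())
```

```text
end [0.5862 0.0309] [0.5386 0.0298] near end [0.5606 0.1196] seam [0.5609 0.0744]
stop inner [0.5981 0.019 ] [0.5319 0.0174] outer [0.5632 0.0097]
paddle top [0.5548 0.1595]
-4.0 [[687.4, 117.0], [754.9, 97.6]]
-2.0 [[684.0, 111.3], [751.4, 92.0]]
0.0 [[680.6, 105.7], [747.8, 86.6]]
2.0 [[677.1, 100.4], [744.2, 81.3]]
4.0 [[673.6, 95.2], [740.5, 76.3]]
6.000000000000001 [[670.0, 90.3], [736.9, 71.5]]
```

The coupon is within about 1.5 mm of midway, and the tray tilt is about +1.5°. Moving to the paddle.

```bash
python3 -c "
from h import *
go([.559,.179,.166],.02)"
```

```text
shift [-98.4   0.5  77.5] turn [ 2.000e-03  4.000e-03 -3.137e+00] [ 0.003 -0.001  0.005] q [ 0.43  0.28 -0.11 -0.   -1.18 -0.4 ] 7.5
```

Request:
drive_tool([
  [-50, 0, 0, 0, 0, 0, 66],
  [-98, 0, 0, 0, 0, 0, 66],
  [-98, 0, 0, 0, 0, 0, 66],
  [-98, 0, 40, 0, 0, 0, 66],
  [-98, 0, 70, 0, 0, 0, 66],
  [-98, 0, 77, 0, 0, 0, 66],
  [-98, 0, 77, 0, 0, 0, 40],
  [-98, 0, 77, 0, 0, 0, 30],
  [-98, 0, 77, 0, 0, 0, 20],
  [-98, 0, 77, 0, 0, 0, 14],
  [-98, 0, 77, 0, 0, 0, 8],
  [-98, 0, 77, 0, 0, 0, 8],
], squeeze=30)

```text
clock: 9.0
tool_pos: [0.5604, 0.1788, 0.1688]
ee_rot: [[0.025, -1.0, 0.001], [-1.0, -0.025, 0.0], [-0.0, -0.001, -1.0]]
force: [-2.6, -0.2, 4.3]
finger_gap: 0.133
grasp_force: 31.6
```

Run:
```python
from h import *
s=status.read_state();print(s["tool_pos"],s["finger_gap"]*85.4,s["grasp_force"],np.round(s["force"],1),s["clock"],np.round(s["joint_positions"],2))
from scipy.spatial.transform import Rotation as Ro
R0=np.array(s["ee_rot"]);p=np.array(s["tool_pos"]);print(np.round(R0,3))
h=np.array([.5615,.179,.075]); ax=np.array([-.02,1,0]);ax/=np.linalg.norm(ax)
a0=np.degrees(np.arctan2(h[0]-p[0],p[2]+.0187-h[2]))
print("tilt by pose",a0)
for a in(3,6,10,15,20,25,28.5,30):
    Q=Ro.from_rotvec(-np.radians(a)*ax)  # +z leans to -x
    print(a,np.round(1e3*R0.T@(h+Q.apply(p-h)-p),1),np.round(R0.T@(-np.radians(a)*ax),3))
```

```text
[0.56035376 0.17875752 0.16881907] 11.363639924194976 31.635106801986694 [-2.6 -0.2  4.3] 9.0 [ 0.58  0.37 -0.18  0.   -1.02 -0.56]
[[ 0.025 -1.     0.001]
 [-1.    -0.025  0.   ]
 [-0.    -0.001 -1.   ]]
tilt by pose 0.5836543623351866
3 [-0.   4.9  0.2] [ 0.052  0.    -0.   ]
6 [-0.   9.8  0.6] [ 0.105  0.001 -0.   ]
10 [-0.1 16.3  1.6] [ 0.175  0.001 -0.   ]
15 [-0.1 24.2  3.5] [ 0.262  0.001 -0.   ]
20 [-0.2 32.   6. ] [ 0.349  0.002 -0.   ]
25 [-0.2 39.5  9.2] [ 0.436  0.002 -0.   ]
28.5 [-0.2 44.6 11.9] [ 0.497  0.002 -0.   ]
30 [-0.2 46.8 13.1] [ 0.524  0.003 -0.   ]
```

Request:
drive_tool([
  [0, 1.7, 0, 0.018, 0, 0, 8],
  [0, 3.3, 0.1, 0.035, 0, 0, 8],
  [0, 6.5, 0.3, 0.07, 0, 0, 8],
  [0, 9.8, 0.6, 0.105, 0, 0, 8],
  [0, 13, 1, 0.14, 0, 0, 8],
  [0, 16.3, 1.6, 0.175, 0, 0, 8],
  [0, 19.5, 2.3, 0.21, 0, 0, 8],
  [0, 22.7, 3.1, 0.244, 0, 0, 8],
  [0, 25.8, 4, 0.279, 0, 0, 8],
  [0, 29, 5, 0.314, 0, 0, 8],
  [0, 32, 6, 0.349, 0, 0, 8],
  [0, 32, 6, 0.349, 0, 0, 8],
])

```text
clock: 10.5
tool_pos: [0.5282, 0.1782, 0.1629]
ee_rot: [[0.026, -0.939, 0.344], [-1.0, -0.024, 0.01], [-0.001, -0.344, -0.939]]
force: [-3.7, -0.7, 5.0]
finger_gap: 0.136
grasp_force: 31.9
```

Run:
```python
from h import *
from scipy.spatial.transform import Rotation as Ro
s=status.read_state();print(np.round(s["tool_pos"],4),s["finger_gap"],s["grasp_force"],np.round(s["force"],1),s["clock"])
R0=np.array(s["ee_rot"]);p=np.array(s["tool_pos"]);print(np.round(R0,3), np.degrees(np.arctan2(R0[0,2],-R0[2,2])))
h=np.array([.5615,.179,.075]); g=p-R0[:,2]*.0187; print("tilt",np.degrees(np.arctan2(h[0]-g[0],g[2]-h[2])),np.linalg.norm((g-h)[[0,2]]))
ax=np.array([-.02,1,0])
for a in(3,6,9):
    Q=Ro.from_rotvec(-np.radians(a)*ax)
    print(a,np.round(1e3*R0.T@(h+Q.apply(p-h)-p),1),np.round(R0.T@(-np.radians(a)*ax),3))
im,K,R,t=cam("wrist"); save(0,"w4",im)
```

```text
[0.5282 0.1782 0.1629] 0.135679931504533 31.87690794467926 [-3.7 -0.7  5. ] 10.5
[[ 0.026 -0.939  0.344]
 [-1.    -0.024  0.01 ]
 [-0.001 -0.344 -0.939]] 20.106025559292796
tilt 20.669764544115946 0.11266650166205794
3 [-0.   4.9  0.2] [ 0.052  0.    -0.   ]
6 [-0.   9.8  0.6] [ 0.105  0.001 -0.   ]
9 [-0.1 14.7  1.3] [ 0.157  0.001 -0.001]
```

View pics/w4.png

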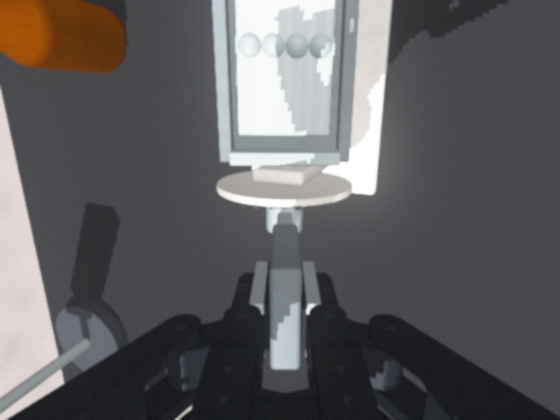

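The tray follows the tool, at about 21°, and the coupon (seam at row 45) still lies in it. Adding 9°, then holding.

Request:
drive_tool([
  [0, 2.5, 0, 0.026, 0, 0, 8],
  [0, 4.9, 0.2, 0.052, 0, 0, 8],
  [0, 7.4, 0.4, 0.079, 0, 0, 8],
  [0, 9.8, 0.6, 0.105, 0, 0, 8],
  [0, 12.3, 0.9, 0.131, 0, 0, 8],
  [0, 14.7, 1.3, 0.157, 0, 0, 8],
  [0, 14.7, 1.3, 0.157, 0, 0, 8],
  [0, 14.7, 1.3, 0.157, 0, 0, 8],
  [0, 14.7, 1.3, 0.157, 0, 0, 8],
  [0, 14.7, 1.3, 0.157, 0, 0, 8],
])

```text
clock: 11.8
tool_pos: [0.515, 0.178, 0.1567]
ee_rot: [[0.025, -0.874, 0.486], [-1.0, -0.021, 0.014], [-0.002, -0.486, -0.874]]
force: [-4.8, -2.3, 7.1]
finger_gap: 0.137
grasp_force: 32.2
```

Run:
```python
from h import *
im,K,R,t=cam("wrist"); im2,*_=cam("scene")
o=np.zeros((500,800,3),np.uint8); o[:300,:300]=im[0:300,130:430]; o[:,300:]=cv2.resize(im2[140:270,270:400],(500,500),interpolation=cv2.INTER_CUBIC); save(0,"w5",o)
s=status.read_state();R0=np.array(s["ee_rot"]);p=np.array(s["tool_pos"])
h=np.array([.5615,.179,.075]); g=p-R0[:,2]*.0187; print("tilt",np.degrees(np.arctan2(h[0]-g[0],g[2]-h[2])),s["clock"])
```

```text
tilt 29.53838815228471 11.9
```

View pics/w5.png

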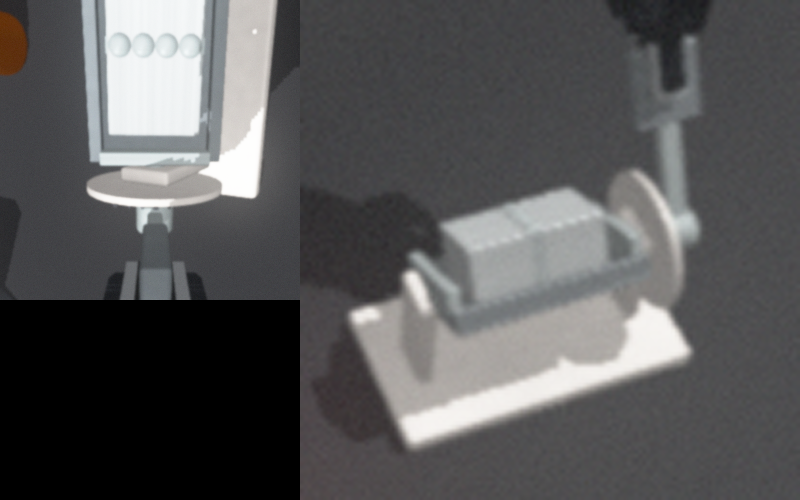

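Request:
drive_tool([
  [0, 0, 0, 0, 0, 0, 8],
  [0, 0, 0, 0, 0, 0, 8],
  [0, 0, 0, 0, 0, 0, 8],
  [0, 0, 0, 0, 0, 0, 8],
  [0, 0, 0, 0, 0, 0, 8],
  [0, 0, 0, 0, 0, 0, 8],
  [0, 0, 0, 0, 0, 0, 8],
  [0, 0, 0, 0, 0, 0, 8],
  [0, 0, 0, 0, 0, 0, 8],
  [0, 0, 0, 0, 0, 0, 8],
  [0, 0, 0, 0, 0, 0, 8],
  [0, 0, 0, 0, 0, 0, 8],
])

```text
clock: 13.4
tool_pos: [0.515, 0.1779, 0.1567]
ee_rot: [[0.025, -0.874, 0.486], [-1.0, -0.021, 0.013], [-0.001, -0.486, -0.874]]
force: [-6.1, -1.6, 7.1]
finger_gap: 0.139
grasp_force: 32.2
```

The scene shows the tray tipped about 29.5° with the coupon seated, and it has been held for more than 2 s. Now working out the return.

Run:
```python
from h import *
from scipy.spatial.transform import Rotation as Ro
s=status.read_state();R0=np.array(s["ee_rot"]);p=np.array(s["tool_pos"])
h=np.array([.5615,.179,.075]);ax=np.array([-.02,1,0])
for a in(1,3,6,9,12,15,18,21,24,27,29.3):
    Q=Ro.from_rotvec(np.radians(a)*ax)
    print(a,np.round(1e3*R0.T@(h+Q.apply(p-h)-p),1),np.round(R0.T@(np.radians(a)*ax),3))
```

```text
1 [ 0.  -1.6 -0. ] [-0.017 -0.     0.   ]
3 [ 0.  -4.9  0.1] [-0.052 -0.     0.   ]
6 [ 0.  -9.8  0.4] [-0.105 -0.     0.   ]
9 [  0.1 -14.7   1. ] [-0.157 -0.001  0.001]
12 [  0.1 -19.6   1.9] [-0.209 -0.001  0.001]
15 [  0.1 -24.4   3. ] [-0.262 -0.001  0.001]
18 [  0.1 -29.1   4.3] [-0.314 -0.001  0.001]
21 [  0.1 -33.8   5.9] [-0.367 -0.001  0.001]
24 [  0.2 -38.3   7.7] [-0.419 -0.002  0.002]
27 [  0.2 -42.8   9.8] [-0.471 -0.002  0.002]
29.3 [  0.2 -46.1  11.6] [-0.511 -0.002  0.002]
```

Request:
drive_tool([
  [0, -1.6, 0, -0.017, 0, 0, 8],
  [0, -4.9, 0.1, -0.052, 0, 0, 8],
  [0, -9.8, 0.4, -0.105, 0, 0, 8],
  [0, -14.7, 1, -0.157, 0, 0, 8],
  [0, -19.6, 1.9, -0.209, 0, 0, 8],
  [0, -24.4, 3, -0.262, 0, 0, 8],
  [0, -29.1, 4.3, -0.314, 0, 0, 8],
  [0, -33.8, 5.9, -0.367, 0, 0, 8],
  [0, -38.3, 7.7, -0.419, 0, 0, 8],
  [0, -42.8, 9.8, -0.471, 0, 0, 8],
  [0, -46.1, 11.6, -0.511, 0, 0, 8],
  [0, -46.1, 11.6, -0.511, 0, 0, 8],
])

```text
clock: 14.9
tool_pos: [0.5618, 0.1788, 0.1687]
ee_rot: [[0.025, -1.0, -0.005], [-1.0, -0.025, 0.0], [-0.0, 0.005, -1.0]]
force: [0.3, -1.8, 6.7]
finger_gap: 0.141
grasp_force: 31.9
```

Request:
drive_tool([
  [0, 0, 0, 0, 0, 0, 8],
  [0, 0, 0, 0, 0, 0, 8],
  [0, 0, 0, 0, 0, 0, 20],
  [0, 0, 0, 0, 0, 0, 40],
  [0, 0, 0, 0, 0, 0, 40],
  [0, 0, -20, 0, 0, 0, 40],
  [0, 0, -60, 0, 0, 0, 40],
  [-40, 0, -100, 0, 0, 0, 40],
  [-100, 0, -100, 0, 0, 0, 40],
  [-100, 0, -100, 0, 0, 0, 40],
  [-100, 0, -100, 0, 0, 0, 40],
])

```text
clock: 16.27
tool_pos: [0.5584, 0.279, 0.2673]
ee_rot: [[0.026, -1.0, -0.006], [-1.0, -0.026, -0.001], [0.001, 0.006, -1.0]]
force: [-0.9, -0.1, 1.1]
finger_gap: 0.468
grasp_force: 0.0
```

Run:
```python
from h import *
im2,K,R,t=cam("scene"); im,*_=cam("top")
o=np.zeros((500,800,3),np.uint8); o[:300,:300]=cv2.resize(im[175:275,150:250],(300,300),interpolation=cv2.INTER_CUBIC); o[:,300:]=cv2.resize(im2[140:270,270:400],(500,500),interpolation=cv2.INTER_CUBIC); save(0,"w6",o)
s=status.read_state();print(s["clock"],s["force"],s["tool_pos"])
```

```text
16.375 [-0.97400696  0.28501378 -0.29829085] [0.55874357 0.27803661 0.26770261]
```

View pics/w6.png

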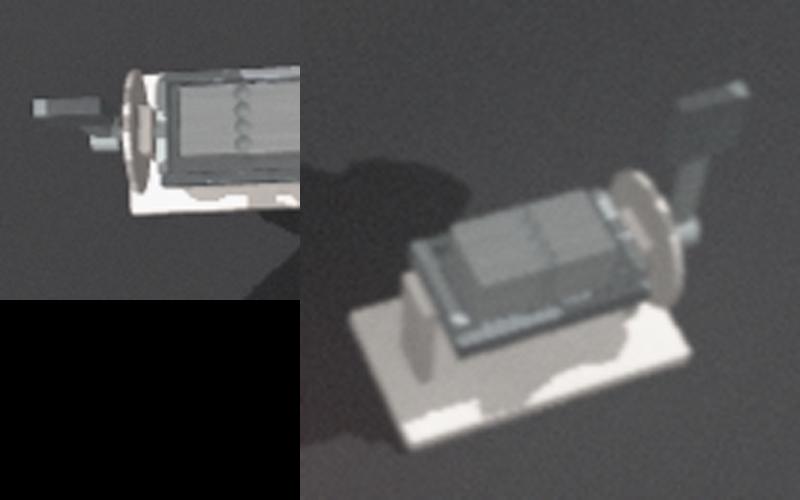

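The coupon sits midway in the level-looking tray, and the paddle's front top edge runs from (681,111) to (748,92). I'll check the tilt with one registered enlargement.

Run:
```python
from h import *
im,K,R,t=cam("scene")
c=np.array([.5625,.0738,0]);y=.022
M=np.array([[np.cos(y),-np.sin(y),0],[np.sin(y),np.cos(y),0],[0,0,1]])
b=proj(K,R,t,[c+M@np.array(q) for q in((.055,-.1,0),(.055,.1,0),(-.055,-.1,.014))])
print("base pred in crop",((b-[270,140])*500/130+[300,0]).round(1).tolist())
o=cv2.resize(im[155:205,360:400],(640,800),interpolation=cv2.INTER_CUBIC)[:600]
for a,col in((-4,(255,0,0)),(0,(0,255,0)),(4,(0,0,255))):
    a=np.radians(a);Ry=np.array([[np.cos(a),0,-np.sin(a)],[0,1,0],[np.sin(a),0,np.cos(a)]])
    P=proj(K,R,t,[c+[0,0,.075]+M@Ry@np.array(q) for q in((.006,.083,.125),(.006,.127,.125),(.006,.127,.075),(.006,.083,.075))])
    q=((P-[360,155]+.5)*16-.5).astype(np.int32); cv2.polylines(o,[q],True,col,1)
save(0,"w7",o)
```

```text
base pred in crop [[407.0, 450.5], [686.7, 359.0], [346.2, 306.7]]
```

View pics/w7.png

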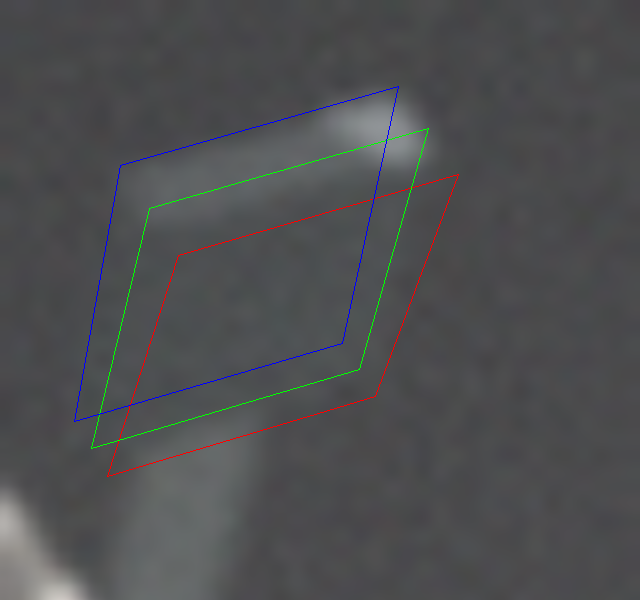

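The registered overlay puts the tray at about −1.5°, between the 0° and −4° outlines and nearer 0°, so it's inside ±4°. The robot is clear, so I'm handing in.

```bash
python3 -c "
from bench import r
print(r.close_job())"
```

```text
the job is handed in; nothing more can be done
None
```

The coupon was set in the tray, tipped to about 29.5° for over 2 s, brought back to about −1.5° still midway (limit ±4°), and handed in at about 16 s; no pass/fail result was returned.

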